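# Hold a rebated rail on the bench hook for sawing

## Task

Get the rebated wooden rail ready to be sawn: lift it from the bench and lay it flat on the bench hook's bed, its tall side facing the fence and its left end up against the stop batten. Then, with the fingertips in the rebate, hold it with one firm diagonal push that presses it flush against the fence and down on the bed at once, and finish while still holding it like that. Leave the other things on the bench alone.

Things in the scene. Friction and masses are not known exactly. Their poses are not given: they have to be found in the camera images.
- rail: loose pale wooden rail of L section, 160 mm long (y), 46 wide (x), 34 high, 80 to 170 g; origin: centre of underside. Lower part 16 mm high, full width; on it, at the +x side, an upright 24 mm thick (x -1 to +23 mm), a good grip. Rebate open to -x: ledge 22 mm wide, 16 mm above the underside. Starts flat on the bench left of the hook, +x within 0.5 rad of straight away from the robot
- rail_corner (a point): point in the inner corner of the rebate at mid-length: where the ledge (16 mm up) meets the upright part; axes as the rail's
- rail_back_left (a point): point on the rail's back (+x) face, the face that goes against the fence, 5 mm from its +y end, 8 mm above the underside
- rail_back_right (a point): the same, 5 mm from its -y end
- rail_end (a point): middle of the rail's left (+y) end face, 8 mm above the underside: the end that goes against the stop batten
- bench_hook: the fixed wooden bench hook (sawing board), 150 mm (x) by 270 mm (y); origin at the centre of its underside on the bench, x axis pointing to the fence (away from the robot), y along the fence to the left. It cannot move.
- bed: the hook's flat top board, 150 by 270 by 16 mm; origin at the centre of its underside, 12 mm above the bench; its top, on which the rail lies, is 28 mm above the bench. Planed wood: friction with the rail 0.3 to 0.5, so that part of a push to the fence is lost when pressing down
- fence: the dark wooden fence along the hook's far edge, 22 mm thick (x), 270 mm long (y), standing 40 mm above the bed; origin at the centre of its underside, on the bed's top. Its working face is the robot's side, at x = -11 mm in its own frame (+53 mm in the bench_hook frame)
- stop_batten: the fixed batten across the bed at the left part of the hook, 95 mm (x, from the fence's face towards the robot) by 30 mm (y), 30 mm high; origin at the centre of its underside, on the bed's top. Its working face is at y = -15 mm in its own frame. Its place along the fence varies; axes as the hook's.
- batten: bystander: a plain square-edged batten without rebate, 140 by 36 by 22 mm; origin at the centre of the underside
- sanding_block: bystander: cork sanding block 115 by 67 by 32 mm; origin at the centre of the underside
- hammer: bystander: joiner's hammer with a wooden handle, about 260 mm long, lying crosswise on the bench beyond the fence
- nail_tray: bystander: clear tray 80 by 130 by 30 mm near the robot, to the right; origin at the centre of the underside
Not all that is in view belongs to the job. Leave any blue, green or purple look-alike of the rail alone.

How it is judged (in metres and radians):
On the way, in this order (a step that is already met when the one before it is completed fails the run):
1. the rail is lifted clear of the bench (height (world z) of rail above 0.04 m), for 0.1 s.
2. the rail lies flat on the bed (z of rail in the frame of fence between -0.003 and 0.003 m and angle between rail's own z axis and vertical below 0.06 rad and contact force between rail and bed above 0.2 N), for 0.1 s.
At the end, for the whole second after the job is handed in: Rail at rest, flat on the bed (3 mm, 0.04 rad), back within 3 mm of the fence at both ends, left end within 4.5 mm of the stop; fingers on the rebate side push it with over 5 N, so that it presses the fence with over 3 N and the bed with over 4 N, through the last second (x of rail_back_left in the frame of fence between -0.014 and -0.008 m and x of rail_back_right in the frame of fence between -0.014 and -0.008 m and y of rail_end in the frame of stop_batten between -0.0195 and -0.012 m and z of rail in the frame of fence between -0.003 and 0.003 m and angle between rail's own z axis and vertical below 0.04 rad and contact force between rail and fence above 3 N and contact force between rail and bed above 4 N and contact force between the fingers and rail above 5 N and x of the grasp point in the frame of rail below 0.002 m and linear speed of rail below 0.01 m/s); the arm keeps its last pose, push and grip.
It fails at once if a bystander is moved by more than 3 cm (distance of any of batten, sanding_block, hammer, nail_tray from where it was at the start of the episode above 0.03 m).
It also fails if it takes over 56 s, if anything falls off the work surface, if the arm or the gripper's body presses on something with over 40 N, if the wrist force passes 120 N, or if a joint passes its speed limit or range.

## Robot

A 6-joint arm with a two-finger parallel gripper is mounted at the origin on the work surface. World frame = base frame: x ahead of the robot, y to its left, z up, the work surface at z = 0. Lengths are in mm, angles in rad, forces in N, time in s.
With the tool pointing down it reaches from about 350 to 1000 mm from the base axis. Payload 7.1 kg.
Tool frame: the origin (TCP) lies midway between the tips of the shut fingers; the grasp point (between the pads) lies 19 mm behind it; z points along the fingers, y is the line along which they close (so a half turn about z gives the same grasp; the last joint's range is limited). The gripper opens to 85 mm and grips with 20 to 120 N. Pads are 22 mm wide; open, the fingers measure 114 mm over their backs; the gripper's body (76 mm by 85 mm) begins 54 mm behind the grasp point. The pads swing forward as they close: fully open they stand 13 mm farther back than shut.
Start: joints at [1.251, 0.423, 1.63, -0, 1.089, -0.019], TCP at [185.146, 596.93, 231.319] pointing down, gripper open.
Joint ranges: [-3, 3], [-0.9, 2.11], [0.09, 2.58], [-1.31, 4.45], [0.11, 2.69], [-2.54, 2.54]. Speed limits (rad/s): [2.39, 2.39, 3.01, 3.14, 3.14, 3.14].

## Interface

Orientations are given as a unit quaternion [w, x, y, z].
In Python, from bench import manip gives the robot as it stands.
- The arm moves only by the tool arm_command, never from a script. Its argument "deltas" is a list of rows, each a list of 7 numbers: the shift along the tool's x, y, z in mm, then the turn, a rotation vector about the tool's x, y, z in degrees, then the finger opening in mm, from 0 to 85.4. A call has 1 to 5 rows; each row is the pose to reach, as a shift and turn from the pose commanded when the call began, along the tool's axes at that moment; what a row does not reach only later rows make up. A row lasts 1/12 s, in which the tool goes at most 41.7 mm and 7.16 degrees, less where a joint would pass 70% of its speed; a pose out of reach is approached as far as the arm can. A call with a gripper value outside its range is refused whole. The fingers move at their own pace and stop on an object; "force" is the grip in N (left out, the last holds). Time passes only in rows, so rows that repeat a pose let the fingers close. It gives the time, the measured TCP pose, the force, the opening and the grip force at its end, in the units of the state.
- manip.state(): the state, without advancing time (a new reading comes with each control period).
- manip.grab_frame(name): name is "scene" or "top"; returns a dict with "image" (420x560x3 uint8, red, green, blue), "intrinsics" (3x3 intrinsics, pixels), "distortion" ([k1, k2, p1, p2, k3] as OpenCV has them; the pictures are not rectified), "world_from_camera" (4x4, takes a point from camera to world coordinates). Camera axes: x right, y up, looking along -z (the intrinsics and any distortion apply to the point x, -y, -z); pixel columns grow to the right and rows downward; lengths in mm; the calibration is good to about 2 mm. A picture is of the moment at which its call begins. There is no depth.
- manip.finish_job(): hands the job in; it is judged then, once.
Trained networks look in the newest picture that a camera, given by its name, has taken for a name from the list of things; names that differ only in an ending like _2 or _b are one class to them, and where a whole thing is asked for, a point or a joint stands for the part that bears it (a point fixed in the world has none). Each returns a list of dicts, best first, with "score" (0 to 1); they miss things now and then, are a little off and sometimes report something else, mostly with a low value. They report only what shows in the picture. A call takes as long as a camera call. They do not tell look-alikes from the thing itself.
- manip.spot_in(thing, camera): "bbox" ([left, top, width, height] in pixels, round what is visible of it).
The state is a dict: "time_s": time; "joints": joint angles; "qd": joint speeds; "effort": joint torques, N m; "eef_pos": TCP position; "tool_rot": TCP orientation; "force": force on the tool from outside, world axes, zero at the start; "ft_torque": the same for the moment, N m; "opening": finger opening in mm; "grasp_force": force on a finger pad.
Only numpy, scipy, OpenCV 4.12 (cv2) and the standard library are available. Lean on these libraries where they do the work, as an engineer would, in place of code of your own. Each camera call takes 0.05 s, during which the arm holds its last target. There are 200 camera calls.

## Working session

There is one attempt and no reset: what is moved stays moved. The work goes in short steps, Python scripts to look and compute and a tool call to move; the robot and the scene stay as the last step left them, time stands still between calls to the robot, and variables do not carry over. Pictures are saved under pics/ and viewed, at most 10 in all, crops included, and the job is handed in when it is done.

Besides the shell and the picture viewer there is one more tool, called after "Emit:" as name(argument=value, ...), one argument or row to a line, values as JSON. arm_command: Moves the arm, as the interface text tells. Its arguments: {"type":"object","properties":{"deltas":{"type":"array"},"force":{"type":"number"}},"required":["deltas"]}

```bash
mkdir -p pics; python3 - <<'E'
from bench import manip
import cv2, numpy as np
for c in ("scene","top"):
    f=manip.grab_frame(c); cv2.imwrite(f"pics/{c}0.png",f["image"][:,:,::-1])
    np.savez(f"{c}.npz",**{k:np.array(v) for k,v in f.items()})
    print(c,np.round(f["world_from_camera"],3).tolist(),np.array(f["intrinsics"]).tolist(),f["distortion"])
    for t in ("rail","bench_hook","fence","stop_batten","batten"):
        print(t,[(np.round(d["bbox"]).tolist(),round(d["score"],2)) for d in manip.spot_in(t,c)][:3])
print(manip.state())
E
```

```text
scene [[-0.721, -0.597, 0.352, 1038.564], [0.693, -0.617, 0.373, 538.013], [-0.006, 0.513, 0.859, 1259.366], [0.0, 0.0, 0.0, 1.0]] [[435.43964080396296, 0.0, 276.27762728601334], [0.0, 435.43964080396296, 206.46766362670533], [0.0, 0.0, 1.0]] [0.0152513 0.        0.        0.        0.       ]
rail [([395.0, 246.0, 56.0, 16.0], 0.97), ([317.0, 241.0, 31.0, 54.0], 0.95), ([375.0, 282.0, 25.0, 58.0], 0.93)]
bench_hook [([204.0, 161.0, 83.0, 76.0], 0.77)]
fence [([202.0, 173.0, 56.0, 59.0], 0.65)]
stop_batten [([251.0, 199.0, 26.0, 21.0], 0.53)]
batten [([292.0, 282.0, 30.0, 49.0], 0.93), ([318.0, 241.0, 31.0, 54.0], 0.74)]
top [[0.026, 0.993, -0.112, 437.027], [-1.0, 0.026, -0.006, -2.903], [-0.003, 0.112, 0.994, 1155.529], [0.0, 0.0, 0.0, 1.0]] [[401.33882538559186, 0.0, 273.4524395890327], [0.0, 401.33882538559186, 205.8913924726361], [0.0, 0.0, 1.0]] [0.03923924 0.         0.         0.         0.        ]
rail [([163.0, 263.0, 60.0, 30.0], 0.96), ([84.0, 270.0, 59.0, 44.0], 0.91), ([154.0, 185.0, 54.0, 44.0], 0.55)]
bench_hook [([264.0, 172.0, 98.0, 56.0], 0.63)]
fence [([263.0, 17
[... 168 characters left out ...]
, 'joints': array([ 1.25099825e+00,  4.23047883e-01,  1.62992042e+00,  2.36870051e-05,
        1.08857857e+00, -1.90247803e-02]), 'qd': array([ 2.71530476e-04,  4.72679381e-04,  4.32445138e-05, -4.08682817e-04,
       -7.46998650e-04, -1.06398717e-03]), 'effort': array([ 4.89499926e-04, -5.57045996e+01, -2.82025677e+01, -7.24277811e-05,
        1.00806083e-03, -1.93781844e-06]), 'eef_pos': array([185.14049727, 596.93060469, 231.34358883]), 'tool_rot': array([-6.48312557e-06,  1.49825860e-01,  9.88712401e-01,  2.43340972e-05]), 'force': array([-0.31138042, -0.32772183, -0.31740374]), 'ft_torque': array([-0.04766516, -0.05426526,  0.040474  ]), 'grasp_force': 0.0, 'opening': 85.52653669008912}
```

View pics/scene0.png

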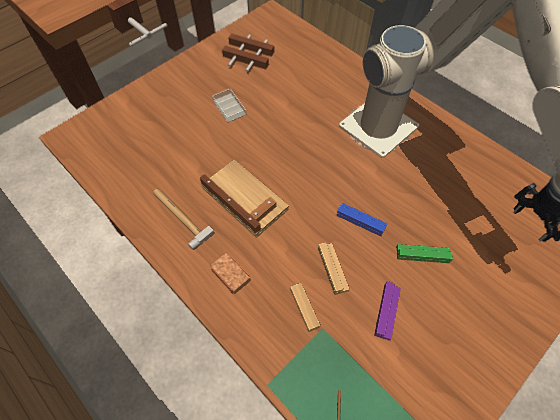

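View pics/top0.png

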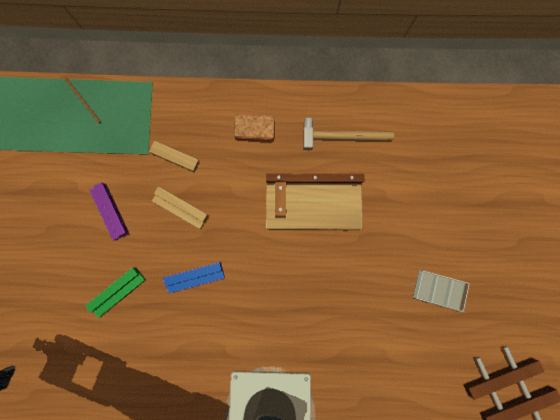

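The rail is the pale piece at top view (180,208) and scene view (333,268). The plain batten is at top (174,156). The hook is at top (314,203), with its stop at (281,198). I'll zoom in on both for corners.

```bash
python3 - <<'E'
import cv2, numpy as np
t=np.load("top.npz")["image"][:,:,::-1]; s=np.load("scene.npz")["image"][:,:,::-1]
def c(im,x,y,w,h,k): return cv2.resize(im[y:y+h,x:x+w],None,fx=k,fy=k,interpolation=cv2.INTER_CUBIC)
a=c(t,145,180,70,55,6);b=c(t,258,165,112,70,6)[:330*1]
b=c(t,258,168,62,55,6)
d=c(s,310,235,45,65,4); e=c(s,195,155,100,85,4)
top=np.hstack([a,b]); bot=np.zeros((265*1+80,top.shape[1],3),np.uint8)
cv2.imwrite("pics/z1.png",top)
bot[:260,:180]=d; bot[:340,200:600]=e
cv2.imwrite("pics/z2.png",bot)
E
```

```text
(no output)
```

View pics/z1.png

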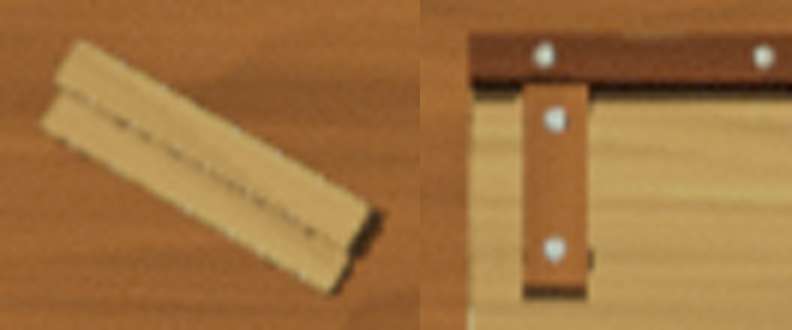

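View pics/z2.png

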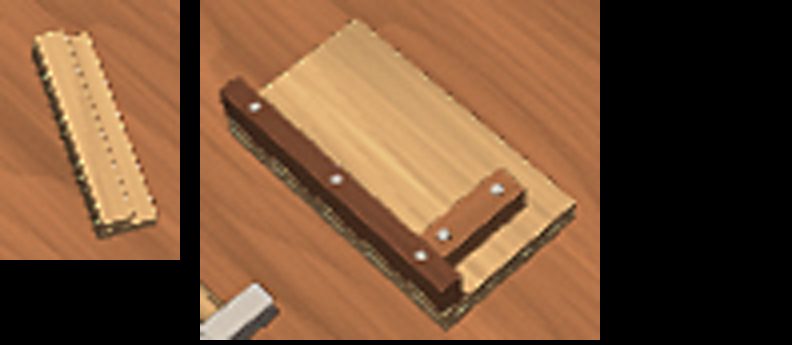

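Top crop: the rail's upright is on the far side, as it should be, with corners at (80,40), (372,207), (348,252) and (57,82). The ledge edge runs (42,127)-(332,292). The hook and stop corners show clearly too. I'll fit both poses from the two views.

```bash
cat > h.py <<'E'
import cv2, numpy as np
from scipy.optimize import least_squares
def cam(f):
    W=np.array(f["world_from_camera"]); R=np.diag([1,-1,-1])@W[:3,:3].T
    return R,-R@W[:3,3],np.array(f["intrinsics"]),np.array(f["distortion"])
def proj(P,c): return cv2.projectPoints(np.float64(P),cv2.Rodrigues(c[0])[0],c[1],c[2],c[3])[0][:,0]
def place(P,p):
    c,s=np.cos(p[3]),np.sin(p[3]); P=np.float64(P)
    return P@np.array([[c,s,0],[-s,c,0],[0,0,1]])+p[:3]
E
python3 - <<'E'
from h import *
C={k:cam(np.load(k+".npz")) for k in("top","scene")}
def pix(l,k,ox,oy,sx=0): return (np.float64(l)-[sx,0]+.5)/k-.5+[ox,oy]
rt=pix([(80,40),(372,207),(348,252),(57,82),(42,127),(332,292)],6,145,180)
RT=[(23,80,34),(23,-80,34),(-1,-80,34),(-1,80,34),(-23,80,16),(-23,-80,16)]
rs=pix([(40,37),(98,222),(90,34),(155,214)],4,310,235)
RS=[(23,-80,34),(23,80,34),(-23,-80,16),(-23,80,16)]
f=lambda p:np.r_[proj(place(RT,p),C["top"])-rt,proj(place(RS,p),C["scene"])-rs].ravel()
r=least_squares(f,[450,300,0,-.5],loss="soft_l1"); print(r.x.round(2)); print(r.fun.reshape(-1,2).round(1).tolist())
ht=np.r_[pix([(470,80),(470,35),(587,288),(523,288)],6,258,168,420),[(266,229),(362,230)]]
HT=lambda s:[(53,135,68),(75,135,68),(-42,s-15,58),(-42,s+15,58),(-75,135,28),(-75,-135,28)]
hs=pix([(575,207),(357,20),(462,278),(222,92),(238,78),(525,192),(503,170)],4,195,155,200)
HS=lambda s:[(-75,135,28),(-75,-135,28),(53,135,68),(75,-135,68),(53,-135,68),(-42,s+15,58),(-42,s-15,58)]
g=lambda p:np.r_[proj(place(HT(p[4]),p[:4]),C["top"])-ht,proj(place(HS(p[4]),p[:4]),C["scene"])-hs].ravel()
q=least_squares(g,[500,-100,0,0,90],loss="soft_l1"); print(q.x.round(3)); print(q.fun.reshape(-1,2).round(1).tolist())
E
```

```text
[ 5.5351e+02  2.7234e+02 -3.5700e+00 -5.0000e-01]
[[0.4, -0.2], [0.2, 0.3], [-0.3, 0.1], [-0.3, 0.0], [0.0, -0.0], [-0.5, 0.6], [-1.8, -0.5], [0.5, 0.6], [-0.9, -0.7], [0.2, 0.8]]
[ 5.77352e+02 -1.09264e+02 -9.13300e+00  1.30000e-02  9.54010e+01]
[[0.1, 0.4], [0.2, 0.1], [-0.1, 0.5], [-0.3, 0.4], [-0.3, -0.6], [-0.7, -0.4], [-0.1, -0.5], [0.1, -0.0], [-0.3, -0.1], [-0.7, 0.2], [0.4, -0.1], [0.0, 0.1], [-0.9, 0.0]]
```

Both fits agree to under 1 px: the rail is at (553,272) with yaw -0.50, and the hook at (577,-109) with yaw 0.013 and its stop at y=95. The fitted heights are -4 and -9 mm against a true 0, so I'll refit with z fixed and work out the first moves.

```bash
cat >> h.py <<'E'
from scipy.spatial.transform import Rotation as Ro
def yawed(a):  # tool down, tool y axis at world angle a
    return Ro.from_matrix(np.c_[[np.sin(a),-np.cos(a),0],[np.cos(a),np.sin(a),0],[0,0,-1]])
def cur():
    from bench import manip
    s=manip.state(); w,x,y,z=s["tool_rot"]; return s["eef_pos"],Ro.from_quat([x,y,z,w]),s
def delta(p,R,pt,Rt): return R.inv().apply(np.subtract(pt,p)).round(1),(R.inv()*Rt).as_rotvec(degrees=True).round(2)
E
python3 - <<'E'
from h import *
p,R,s=cur()
Rg=yawed(-.5); mid=[562.7,266.7,130]
print(delta(p,R,mid,Rg))
C={k:cam(np.load(k+".npz")) for k in("top","scene")}
def pix(l,k,ox,oy,sx=0): return (np.float64(l)-[sx,0]+.5)/k-.5+[ox,oy]
rt=pix([(80,40),(372,207),(348,252),(57,82),(42,127),(332,292)],6,145,180)
RT=[(23,80,34),(23,-80,34),(-1,-80,34),(-1,80,34),(-23,80,16),(-23,-80,16)]
rs=pix([(40,37),(98,222),(90,34),(155,214)],4,310,235)
RS=[(23,-80,34),(23,80,34),(-23,-80,16),(-23,80,16)]
for nm in ("top","scene"):
  f=lambda p:(proj(place(RT if nm=="top" else RS,[p[0],p[1],0,p[2]]),C[nm])-(rt if nm=="top" else rs)).ravel()
  print(nm,least_squares(f,[553,272,-.5]).x.round(2))
ht=np.r_[pix([(470,80),(470,35),(587,288),(523,288)],6,258,168,420),[(266,229),(362,230)]]
HT=lambda s:[(53,135,68),(75,135,68),(-42,s-15,58),(-42,s+15,58),(-75,135,28),(-75,-135,28)]
hs=pix([(575,207),(357,20),(462,278),(222,92),(238,78),(525,192),(503,170)],4,195,155,200)
HS=lambda s:[(-75,135,28),(-75,-135,28),(53,135,68),(75,-135,68),(53,-135,68),(-42,s+15,58),(-42,s-15,58)]
for nm in("top","scene"):
  g=lambda p:(proj(place((HT if nm=="top" else HS)(p[3]),[p[0],p[1],0,p[2]]),C[nm])-(ht if nm=="top" else hs)).ravel()
  print(nm,least_squares(g,[577,-109,0,95]).x.round(3))
E
```

```text
Traceback (most recent call last):
  File "h.py", line 12, in yawed
    return Ro.from_matrix(np.c_[[np.sin(a),-np.cos(a),0],[np.cos(a),np.sin(a),0],[0,0,-1]])
           ~~~~~~~~~~~~~~^^^^^^^^^^^^^^^^^^^^^^^^^^^^^^^^^^^^^^^^^^^^^^^^^^^^^^^^^^^^^^^^^^
  File "scipy/spatial/transform/_rotation.pyx", line 1143, in scipy.spatial.transform._rotation.Rotation.from_matrix
ValueError: Non-positive determinant (left-handed or null coordinate frame) in rotation matrix 0: [[-0.47942554  0.87758256  0.        ]
 [-0.87758256 -0.47942554  0.        ]
 [ 0.          0.         -1.        ]].
```

```bash
sed -i 's/\[np.sin(a),-np.cos(a),0\]/[-np.sin(a),np.cos(a),0]/' h.py
python3 - <<'E'
from h import *
p,R,s=cur()
Rg=yawed(-.5); mid=[562.7,266.7,130]
print(delta(p,R,mid,Rg))
C={k:cam(np.load(k+".npz")) for k in("top","scene")}
def pix(l,k,ox,oy,sx=0): return (np.float64(l)-[sx,0]+.5)/k-.5+[ox,oy]
rt=pix([(80,40),(372,207),(348,252),(57,82),(42,127),(332,292)],6,145,180)
RT=[(23,80,34),(23,-80,34),(-1,-80,34),(-1,80,34),(-23,80,16),(-23,-80,16)]
rs=pix([(40,37),(98,222),(90,34),(155,214)],4,310,235)
RS=[(23,-80,34),(23,80,34),(-23,-80,16),(-23,80,16)]
for nm in ("top","scene"):
  f=lambda p:(proj(place(RT if nm=="top" else RS,[p[0],p[1],0,p[2]]),C[nm])-(rt if nm=="top" else rs)).ravel()
  print(nm,least_squares(f,[553,272,-.5]).x.round(2))
ht=np.r_[pix([(470,80),(470,35),(587,288),(523,288)],6,258,168,420),[(266,229),(362,230)]]
HT=lambda s:[(53,135,68),(75,135,68),(-42,s-15,58),(-42,s+15,58),(-75,135,28),(-75,-135,28)]
hs=pix([(575,207),(357,20),(462,278),(222,92),(238,78),(525,192),(503,170)],4,195,155,200)
HS=lambda s:[(-75,135,28),(-75,-135,28),(53,135,68),(75,-135,68),(53,-135,68),(-42,s+15,58),(-42,s-15,58)]
for nm in("top","scene"):
  g=lambda p:(proj(place((HT if nm=="top" else HS)(p[3]),[p[0],p[1],0,p[2]]),C[nm])-(ht if nm=="top" else hs)).ravel()
  print(nm,least_squares(g,[577,-109,0,95]).x.round(3))
E
```

```text
(array([-458.4, -203.6,  101.3]), array([  0.  ,  -0.  , 101.41]))
top [ 5.5349e+02  2.7132e+02 -4.9000e-01]
scene [ 5.5356e+02  2.7380e+02 -5.3000e-01]
top [ 5.76636e+02 -1.09470e+02  1.40000e-02  9.52480e+01]
scene [ 5.80516e+02 -1.03715e+02  1.30000e-02  9.49710e+01]
```

Emit:
arm_command(
  deltas=[
    [-36,-16,0,0,0,7,60],
    [-72,-32,0,0,0,14,60],
    [-108,-48,0,0,0,21,60],
    [-144,-64,0,0,0,28,60],
    [-180,-80,0,0,0,35,60],
  ],
)

```text
time_s: 1.02
eef_pos: [334.4, 466.0, 231.5]
tool_rot: [0.0, 0.443, 0.897, 0.0]
force: [0.9, 0.4, -0.2]
opening: 60.0
grasp_force: 0.0
```

```bash
python3 -c "
from h import *
p,R,s=cur(); print(p.round(1),s['joints'].round(3)); print(delta(p,R,[562.7,267,130],yawed(-.5)))"
```

```text
[334.4 466.  231.5] [ 0.928  0.348  1.746 -0.     1.047  0.274]
(array([-296.8,   60.2,  101.5]), array([ 1.00e-02, -1.00e-02,  6.61e+01]))
```

Emit:
arm_command(
  deltas=[
    [-33,7,0,0,0,7,60],
    [-66,14,0,0,0,14,60],
    [-99,21,0,0,0,21,60],
    [-132,28,0,0,0,28,60],
    [-165,35,0,0,0,35,60],
  ],
)

```text
time_s: 1.43
eef_pos: [463.2, 357.0, 231.6]
tool_rot: [0.0, 0.692, 0.722, 0.0]
force: [0.6, 0.1, 0.0]
opening: 60.0
grasp_force: 0.0
```

Emit:
arm_command(
  deltas=[
    [-20,20,20,0,0,7,60],
    [-40,40,40,0,0,14,60],
    [-60,60,60,0,0,21,60],
    [-80,80,80,0,0,28,60],
    [-94,96,100,0,0,31,60],
  ],
)

```text
time_s: 1.85
eef_pos: [564.0, 267.3, 130.6]
tool_rot: [0.0, 0.86, 0.51, 0.0]
force: [0.1, 0.7, 0.5]
opening: 60.1
grasp_force: 0.0
```

```bash
python3 - <<'E'
from h import *
from bench import manip
p,R,s=cur(); print(p.round(1),s['joints'].round(3)); print(delta(p,R,[562.7,267,18],yawed(-.5)))
ims=[]
for c,(x,y,w,h) in dict(top=(140,165,80,75),scene=(270,200,110,110)).items():
    f=manip.grab_frame(c); ims.append(cv2.resize(f["image"][y:y+h,x:x+w,::-1],(390,390 if c=="scene" else 366),interpolation=cv2.INTER_CUBIC))
o=np.zeros((390,780,3),np.uint8)
for i,m in enumerate(ims): o[:m.shape[0],390*i:390*i+390]=m
cv2.imwrite("pics/above.png",o)
E
```

```text
[564.  267.3 130.6] [ 0.424  0.546  1.696 -0.     0.899  0.924]
(array([ -0.9,  -1.1, 112.6]), array([ 0.04, -0.02,  0.  ]))
```

View pics/above.png

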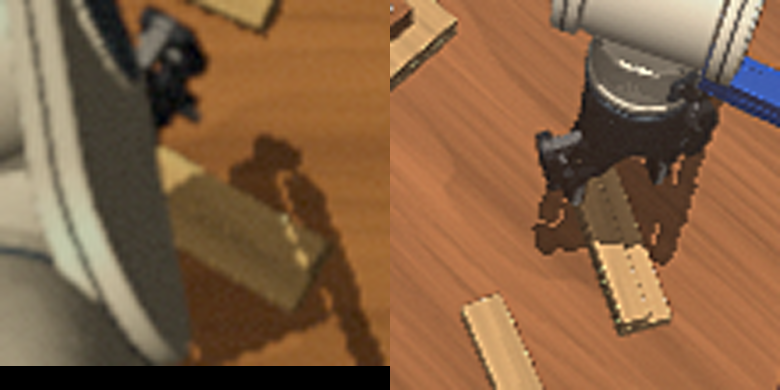

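The scene crop shows the gripper above the middle of the rail, with the fingers straddling it (about (575,190) and (660,170)). I'll descend and close.

Emit:
arm_command(
  deltas=[
    [-1,-1,35,0,0,0,60],
    [-1,-1,70,0,0,0,60],
    [-1,-1,90,0,0,0,60],
    [-1,-1,105,0,0,0,60],
    [-1,-1,112,0,0,0,60],
  ],
  force=30,
)

```text
time_s: 2.37
eef_pos: [560.0, 268.8, 17.9]
tool_rot: [-0.0, 0.858, 0.514, -0.001]
force: [0.1, -0.3, 0.5]
opening: 60.1
grasp_force: 0.0
```

Emit:
arm_command(
  deltas=[
    [0,0,0,0,0,0,60],
    [0,0,0,0,0,0,40],
    [0,0,0,0,0,0,28],
    [0,0,0,0,0,0,22],
    [0,0,0,0,0,0,15],
  ],
)

```text
time_s: 2.78
eef_pos: [562.3, 269.1, 21.0]
tool_rot: [0.0, 0.858, 0.513, 0.001]
force: [-0.5, 0.0, 5.9]
opening: 23.3
grasp_force: 30.7
```

Emit:
arm_command(
  deltas=[
    [0,0,0,0,0,0,10],
    [0,0,0,0,0,0,10],
    [0,0,0,0,0,0,10],
  ],
  force=40,
)

```text
time_s: 3.03
eef_pos: [562.3, 269.1, 21.1]
tool_rot: [0.0, 0.858, 0.513, 0.001]
force: [-1.1, 0.2, 6.7]
opening: 22.8
grasp_force: 39.5
```

Emit:
arm_command(
  deltas=[
    [0,0,-10,0,0,0,10],
    [0,0,-30,0,0,0,10],
    [0,0,-60,0,0,0,10],
    [0,0,-90,0,0,0,10],
    [0,0,-110,0,0,0,10],
  ],
)

```text
time_s: 3.45
eef_pos: [561.9, 268.8, 132.8]
tool_rot: [0.0, 0.858, 0.513, 0.001]
force: [1.1, 0.8, -1.1]
opening: 22.9
grasp_force: 39.7
```

```bash
python3 - <<'E'
from h import *
from bench import manip
p,R,s=cur(); print(p.round(1),s['joints'].round(3),s['opening'],s['force'])
ims=[]
for c,(x,y,w,h) in dict(top=(140,165,80,75),scene=(270,200,110,110)).items():
    f=manip.grab_frame(c); ims.append(cv2.resize(f["image"][y:y+h,x:x+w,::-1],(390,390 if c=="scene" else 366),interpolation=cv2.INTER_CUBIC))
o=np.zeros((390,780,3),np.uint8)
for i,m in enumerate(ims): o[:m.shape[0],390*i:390*i+390]=m
cv2.imwrite("pics/lift.png",o)
# target: above hook, rail back 45 mm from fence, end 20 mm off stop: rail origin hook frame x=53-27-23, y=95.2-15-80-15
for hk in ([577.4,-109,0,.013],):
    q=place([[53-27-23+11,80-80-15,0]],np.r_[hk[:3],hk[3]])[0]; print(q)
    print(delta(p,R,[q[0],q[1],p[2]],yawed(.013)))
E
```

```text
[561.9 268.8 132.8] [ 0.427  0.54   1.699 -0.     0.899  0.92 ] 22.91909159820459 [ 1.08420139  0.81263204 -1.05427179]
[ 591.59381152 -123.81673764    0.        ]
(array([-331.9,  211.9,   -0.4]), array([  0.13,  -0.1 , -28.98]))
```

View pics/lift.png

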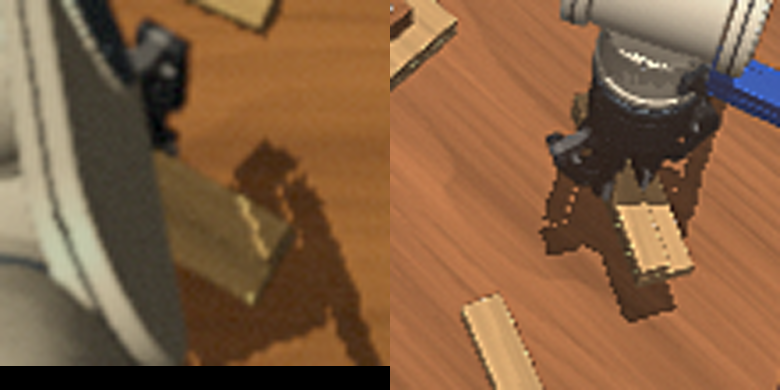

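The rail is in the fingers and level, well clear of the bench (scene crop, its near end at (655,240)). I'll carry it over the hook.

Emit:
arm_command(
  deltas=[
    [-20,13,0,0,0,-5,10],
    [-53,34,0,0,0,-11,10],
    [-86,55,0,0,0,-17,10],
    [-119,76,0,0,0,-23,10],
    [-152,97,0,0,0,-29,10],
  ],
)

```text
time_s: 3.97
eef_pos: [573.7, 87.1, 128.7]
tool_rot: [-0.0, 0.7, 0.714, -0.001]
force: [1.7, 0.7, -0.7]
opening: 23.1
grasp_force: 39.7
```

Emit:
arm_command(
  deltas=[
    [-39,3,0,0,0,0,10],
    [-78,6,0,0,0,0,10],
    [-117,9,0,0,0,0,10],
    [-156,11,0,0,0,0,10],
    [-195,13,0,0,0,0,10],
  ],
)

```text
time_s: 4.38
eef_pos: [589.4, -107.9, 128.6]
tool_rot: [-0.001, 0.702, 0.712, -0.0]
force: [0.2, 0.2, -0.1]
opening: 23.1
grasp_force: 39.7
```

Emit:
arm_command(
  deltas=[
    [-9,2,5,0,0,0,10],
    [-18,3,15,0,0,0,10],
    [-18,3,20,0,0,0,10],
  ],
)

```text
time_s: 4.63
eef_pos: [592.7, -125.0, 107.6]
tool_rot: [-0.001, 0.703, 0.711, -0.0]
force: [-0.6, 0.5, -1.6]
opening: 22.7
grasp_force: 39.7
```

```bash
python3 - <<'E'
from h import *
from bench import manip
p,R,s=cur(); print(p.round(1),s['joints'].round(3),s['opening'],s['force'])
print(delta(p,R,[591.6,-123.8,28+21+4],yawed(.013)))
ims=[]
for c,(x,y,w,h) in dict(top=(258,165,110,75),scene=(195,150,110,95)).items():
    f=manip.grab_frame(c); np.savez("over_"+c,**{k:np.array(v) for k,v in f.items()}); m=f["image"][y:y+h,x:x+w,::-1]; ims.append(cv2.resize(m,None,fx=3.5,fy=3.5,interpolation=cv2.INTER_CUBIC))
o=np.zeros((350,780,3),np.uint8)
for i,m in enumerate(ims): o[:m.shape[0],390*i:390*i+m.shape[1]]=m
cv2.imwrite("pics/over.png",o)
E
```

```text
[ 592.7 -125.   107.6] [-0.228  0.557  1.747 -0.     0.84  -0.239] 22.687832086984155 [-0.58202437  0.52720381 -1.55419363]
(array([ 1.2, -1. , 54.6]), array([-0.1 , -0.02, -0.08]))
```

View pics/over.png

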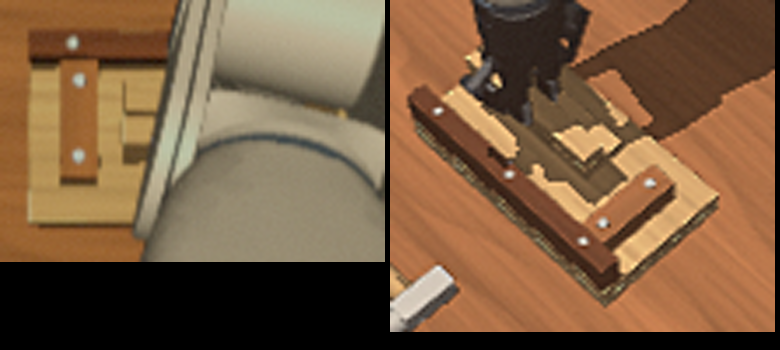

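The rail's left end shows in the top crop at (123,80)-(123,113), right of the stop. I'll compute its real position.

```bash
python3 - <<'E'
from h import *
c=cam(np.load("over_top.npz"))
def back(u,v,z):
    n=cv2.undistortPoints(np.float64([[[u,v]]]),c[2],c[3])[0,0]; d=c[0].T@np.r_[n,1]; o=-c[0].T@c[1]
    return o+d*(z-o[2])/d[2]
for u,v,z in ((123,80,120.5),(123,113,120.5),(123,160,102.5),(124,143,102.5)):
    w=back((u+.5)/3.5-.5+258,(v+.5)/3.5-.5+165,z); print(w.round(1), place([w-[576.6,-109.4,0]],[0,0,0,-.013]).round(1))
E
```

```text
[603.3 -45.5 120.5] [[ 27.6  63.6 120.5]]
[578.5 -46.  120.5] [[  2.7  63.4 120.5]]
[545.3 -47.5 102.5] [[-30.5  62.3 102.5]]
[558.2 -47.9 102.5] [[-17.6  61.7 102.5]]
```

Emit:
arm_command(
  deltas=[
    [0,0,20,0,0,0,10],
    [0,0,38,0,0,0,10],
    [0,0,48,0,0,0,10],
    [0,0,54,0,0,0,10],
    [0,0,56,0,0,0,10],
  ],
)

```text
time_s: 5.15
eef_pos: [593.0, -122.8, 52.3]
tool_rot: [-0.001, 0.702, 0.712, -0.0]
force: [1.1, 0.4, -1.0]
opening: 22.9
grasp_force: 39.6
```

Emit:
arm_command(
  deltas=[
    [0,0,1,0,0,0,10],
    [0,0,2,0,0,0,10],
    [0,0,2,0,0,0,10],
  ],
)

```text
time_s: 5.4
eef_pos: [594.0, -124.0, 52.0]
tool_rot: [0.0, 0.702, 0.712, 0.0]
force: [-0.4, 0.5, -0.5]
opening: 22.8
grasp_force: 39.6
```

Emit:
arm_command(
  deltas=[
    [0,0,1,0,0,0,10],
    [0,0,2,0,0,0,10],
    [0,0,3,0,0,0,10],
  ],
)

```text
time_s: 5.65
eef_pos: [593.9, -124.2, 49.1]
tool_rot: [0.0, 0.702, 0.712, 0.0]
force: [-4.6, 1.3, 20.8]
opening: 22.6
grasp_force: 42.2
```

Emit:
arm_command(
  deltas=[
    [0,0,1,0,0,0,10],
    [0,0,2,0,0,0,10],
    [0,0,2,0,0,0,10],
  ],
)

```text
time_s: 5.9
eef_pos: [593.9, -124.2, 49.0]
tool_rot: [0.0, 0.702, 0.712, 0.0]
force: [-7.4, 1.9, 23.4]
opening: 23.0
grasp_force: 42.6
```

Emit:
arm_command(
  deltas=[
    [0,0,-3,0,0,0,10],
    [5,0,-3,0,0,0,10],
    [9,0,-3,0,0,0,10],
    [12,0,-3,0,0,0,10],
    [12,0,-3,0,0,0,10],
  ],
)

```text
time_s: 6.32
eef_pos: [593.3, -111.2, 49.1]
tool_rot: [-0.0, 0.702, 0.712, -0.0]
force: [-0.1, 0.4, 1.2]
opening: 23.0
grasp_force: 39.9
```

Emit:
arm_command(
  deltas=[
    [1,0,0,0,0,0,10],
    [2,0,0,0,0,0,10],
    [3,0,0,0,0,0,10],
    [3,0,0,0,0,0,10],
  ],
)

```text
time_s: 6.65
eef_pos: [593.2, -108.9, 49.1]
tool_rot: [-0.0, 0.702, 0.712, -0.0]
force: [0.3, 0.1, -1.5]
opening: 22.9
grasp_force: 39.7
```

Emit:
arm_command(
  deltas=[
    [1,0,0,0,0,0,10],
    [2,0,0,0,0,0,10],
    [2,0,0,0,0,0,10],
  ],
)

```text
time_s: 6.9
eef_pos: [593.4, -107.5, 49.4]
tool_rot: [0.0, 0.702, 0.712, -0.0]
force: [-0.2, -3.2, 0.3]
opening: 22.4
grasp_force: 39.7
```

Emit:
arm_command(
  deltas=[
    [1,0,0,0,0,0,10],
    [2,0,0,0,0,0,10],
    [2,0,0,0,0,0,10],
  ],
)

```text
time_s: 7.15
eef_pos: [593.6, -107.4, 49.6]
tool_rot: [0.001, 0.702, 0.712, -0.001]
force: [-0.7, -14.2, -1.0]
opening: 23.2
grasp_force: 39.7
```

The rail has met the stop (y=-107.4). I'll ease off, settle it on the bed and open a little.

Emit:
arm_command(
  deltas=[
    [-1,0,0,0,0,0,10],
    [-2,0,1,0,0,0,10],
    [-2,0,1,0,0,0,10],
    [-2,0,1,0,0,0,10],
  ],
)

```text
time_s: 7.48
eef_pos: [593.4, -107.6, 49.1]
tool_rot: [0.0, 0.702, 0.712, -0.0]
force: [-2.8, -3.9, 7.2]
opening: 23.1
grasp_force: 40.6
```

Emit:
arm_command(
  deltas=[
    [0,0,0,0,0,0,26],
    [0,0,0,0,0,0,30],
    [0,0,0,0,0,0,36],
    [0,0,0,0,0,0,38],
    [0,0,0,0,0,0,38],
  ],
)

```text
time_s: 7.9
eef_pos: [593.2, -106.8, 48.1]
tool_rot: [-0.0, 0.702, 0.712, -0.0]
force: [0.4, 0.2, -0.3]
opening: 37.6
grasp_force: 0.0
```

Emit:
arm_command(
  deltas=[
    [0,0,-8,0,0,0,38],
    [0,0,-20,0,0,0,38],
    [0,0,-40,0,0,0,38],
    [0,0,-60,0,0,0,38],
    [0,0,-60,0,0,0,38],
  ],
)

```text
time_s: 8.32
eef_pos: [596.1, -107.5, 113.2]
tool_rot: [0.003, 0.702, 0.712, 0.002]
force: [1.4, 0.5, 0.1]
opening: 38.1
grasp_force: 0.0
```

Emit:
arm_command(
  deltas=[
    [0,-10,0,0,0,7,20],
    [0,-20,0,0,0,14,0],
    [0,-30,0,0,0,21,0],
    [0,-30,0,0,0,28,0],
    [0,-30,0,0,0,35,0],
  ],
)

```text
time_s: 8.73
eef_pos: [562.8, -107.4, 108.9]
tool_rot: [0.0, 0.885, 0.465, 0.0]
force: [0.9, 0.4, -0.2]
opening: -0.1
grasp_force: 0.0
```

Emit:
arm_command(
  deltas=[
    [0,0,0,0,0,7,0],
    [0,0,0,0,0,14,0],
    [0,0,0,0,0,21,0],
    [0,0,0,0,0,28,0],
    [0,0,0,0,0,35,0],
  ],
)

```text
time_s: 9.15
eef_pos: [563.4, -107.4, 108.8]
tool_rot: [0.0, 0.984, 0.177, 0.0]
force: [-0.1, -0.9, 0.1]
opening: 0.2
grasp_force: 0.0
```

Emit:
arm_command(
  deltas=[
    [0,0,0,0,0,7,0],
    [0,0,0,0,0,14,0],
    [0,0,0,0,0,20,0],
    [0,0,0,0,0,20,0],
  ],
)

```text
time_s: 9.48
eef_pos: [563.4, -107.5, 108.8]
tool_rot: [0.0, 1.0, 0.005, 0.0]
force: [-0.4, -0.2, 0.3]
opening: 0.2
grasp_force: 0.0
```

```bash
python3 - <<'E'
from h import *
from bench import manip
p,R,s=cur(); print(p.round(1),s['joints'].round(3),s['opening'],s['force'],R.as_matrix().round(3).tolist())
print(delta(p,R,[564,-107.5,55],yawed(.013-np.pi/2)))
ims=[]
for c,(x,y,w,h) in dict(top=(258,165,110,75),scene=(195,150,110,95)).items():
    f=manip.grab_frame(c); np.savez("put_"+c,**{k:np.array(v) for k,v in f.items()}); m=f["image"][y:y+h,x:x+w,::-1]; ims.append(cv2.resize(m,None,fx=3.5,fy=3.5,interpolation=cv2.INTER_CUBIC))
o=np.zeros((350,780,3),np.uint8)
for i,m in enumerate(ims): o[:m.shape[0],390*i:390*i+m.shape[1]]=m
cv2.imwrite("pics/put.png",o)
E
```

```text
[ 563.4 -107.5  108.8] [-0.209  0.516  1.822  0.     0.803  1.352] 0.15187203055713763 [-0.3856112  -0.24876533  0.27345104] [[1.0, 0.01, 0.001], [0.01, -1.0, -0.0], [0.001, 0.0, -1.0]]
(array([ 0.5,  0. , 53.8]), array([ 0.01, -0.03, -0.19]))
```

View pics/put.png

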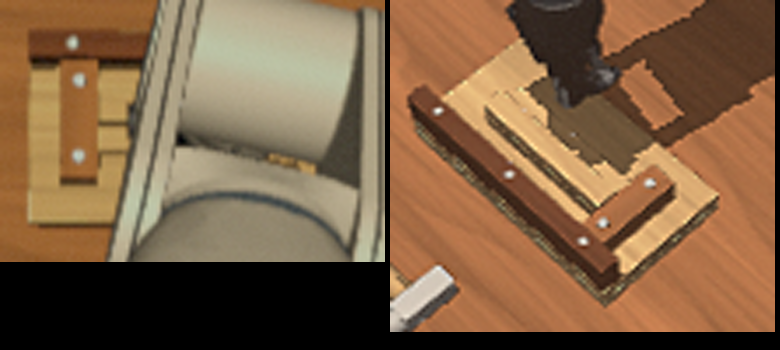

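The rail lies on the bed with its end at the stop (scene crop, near (605,205)), parallel to the fence with a gap. The shut fingers are over the rebate side. I'll go down into the rebate, feeling for the ledge.

Emit:
arm_command(
  deltas=[
    [0,0,20,0,0,0,0],
    [0,0,38,0,0,0,0],
    [0,0,48,0,0,0,0],
    [0,0,54,0,0,0,0],
    [0,0,54,0,0,0,0],
  ],
)

```text
time_s: 10.0
eef_pos: [562.5, -107.3, 53.2]
tool_rot: [-0.0, 1.0, 0.007, -0.001]
force: [0.0, -0.8, -0.5]
opening: 0.3
grasp_force: 0.0
```

Emit:
arm_command(
  deltas=[
    [0,0,2,0,0,0,0],
    [0,0,4,0,0,0,0],
    [0,0,6,0,0,0,0],
    [0,0,6,0,0,0,0],
  ],
)

```text
time_s: 10.33
eef_pos: [563.5, -107.5, 48.6]
tool_rot: [0.0, 1.0, 0.007, 0.0]
force: [0.3, 0.2, -0.6]
opening: -0.0
grasp_force: 0.0
```

Emit:
arm_command(
  deltas=[
    [3,0,1,0,0,0,0],
    [6,0,1,0,0,0,0],
    [10,0,1,0,0,0,0],
    [14,0,1,0,0,0,0],
    [18,0,1,0,0,0,0],
  ],
)

```text
time_s: 10.75
eef_pos: [581.9, -107.2, 47.4]
tool_rot: [0.0, 1.0, 0.007, 0.0]
force: [-0.1, 0.4, 0.1]
opening: -0.0
grasp_force: 0.2
```

Emit:
arm_command(
  deltas=[
    [2,0,0,0,0,0,0],
    [4,0,0,0,0,0,0],
    [6,0,0,0,0,0,0],
    [8,0,0,0,0,0,0],
    [8,0,0,0,0,0,0],
  ],
)

```text
time_s: 11.17
eef_pos: [589.8, -107.1, 47.3]
tool_rot: [0.0, 1.0, 0.007, 0.0]
force: [0.6, -0.4, 0.6]
opening: 0.2
grasp_force: 0.0
```

Emit:
arm_command(
  deltas=[
    [2,0,0,0,0,0,0],
    [3,0,0,0,0,0,0],
    [4,0,0,0,0,0,0],
    [4,0,0,0,0,0,0],
  ],
)

```text
time_s: 11.5
eef_pos: [593.5, -107.1, 47.3]
tool_rot: [0.0, 1.0, 0.007, 0.0]
force: [-0.7, -0.3, -0.1]
opening: 0.1
grasp_force: 0.0
```

Emit:
arm_command(
  deltas=[
    [1,0,0,0,0,0,0],
    [2,0,0,0,0,0,0],
    [3,0,0,0,0,0,0],
    [3,0,0,0,0,0,0],
  ],
)

```text
time_s: 11.83
eef_pos: [596.2, -107.0, 47.3]
tool_rot: [-0.0, 1.0, 0.007, -0.0]
force: [-1.1, -0.7, 0.6]
opening: -0.3
grasp_force: 0.5
```

Emit:
arm_command(
  deltas=[
    [1,0,0,0,0,0,0],
    [2,0,0,0,0,0,0],
    [2,0,0,0,0,0,0],
  ],
)

```text
time_s: 12.08
eef_pos: [596.3, -106.8, 46.9]
tool_rot: [-0.0, 1.0, 0.007, -0.002]
force: [-7.5, -0.2, 4.2]
opening: 0.1
grasp_force: 3.5
```

Emit:
arm_command(
  deltas=[
    [1,0,0,0,0,0,0],
    [2,0,0,0,0,0,0],
    [2,0,0,0,0,0,0],
  ],
)

```text
time_s: 12.33
eef_pos: [596.2, -106.6, 46.6]
tool_rot: [-0.001, 1.0, 0.007, -0.004]
force: [-12.1, -0.6, 6.7]
opening: -0.1
grasp_force: 6.2
```

The fence is reached at x=596.3 with 12 N. Next I'll press down onto the ledge.

Emit:
arm_command(
  deltas=[
    [0,0,1,0,0,0,0],
    [0,0,2,0,0,0,0],
    [0,0,3,0,0,0,0],
    [0,0,3,0,0,0,0],
  ],
)

```text
time_s: 12.67
eef_pos: [596.2, -106.5, 44.1]
tool_rot: [-0.001, 1.0, 0.007, -0.004]
force: [-14.3, 0.2, 12.3]
opening: 0.1
grasp_force: 11.5
```

Emit:
arm_command(
  deltas=[
    [1,0,1,0,0,0,0],
    [2,0,1,0,0,0,0],
    [2,0,1,0,0,0,0],
  ],
)

```text
time_s: 12.92
eef_pos: [596.2, -106.5, 44.0]
tool_rot: [-0.001, 1.0, 0.007, -0.006]
force: [-24.4, -0.6, 27.1]
opening: -0.3
grasp_force: 21.0
```

Emit:
arm_command(
  deltas=[
    [0,0,0,0,0,0,0],
    [0,0,0,0,0,0,0],
    [0,0,0,0,0,0,0],
    [0,0,0,0,0,0,0],
    [0,0,0,0,0,0,0],
  ],
)

```text
time_s: 13.33
eef_pos: [596.2, -106.5, 44.0]
tool_rot: [-0.001, 1.0, 0.007, -0.006]
force: [-23.0, -0.7, 27.7]
opening: 0.1
grasp_force: 20.8
```

```bash
python3 - <<'E'
from h import *
from bench import manip
p,R,s=cur(); print(p.round(1),s['force'],s['opening'])
ims=[]
for c,(x,y,w,h) in dict(top=(258,165,60,60),scene=(215,165,75,70)).items():
    f=manip.grab_frame(c); m=f["image"][y:y+h,x:x+w,::-1]; ims.append(cv2.resize(m,None,fx=6 if c=="top" else 5,fy=6 if c=="top" else 5,interpolation=cv2.INTER_CUBIC))
o=np.zeros((360,780,3),np.uint8)
for i,m in enumerate(ims): o[:m.shape[0],390*i:390*i+m.shape[1]]=m
cv2.imwrite("pics/hold.png",o)
E
```

```text
[ 596.2 -106.5   44. ] [-22.97190874  -0.67554948  27.67001659] 0.14466583693060234
```

View pics/hold.png

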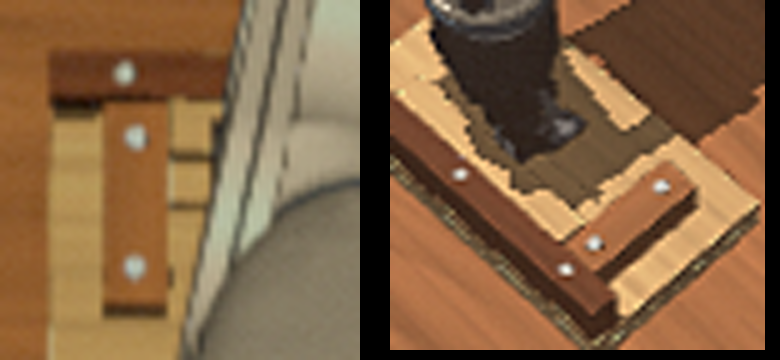

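The rail sits flush along the fence (top crop, row 95), and its end meets the stop (column 168) with at most about 2 mm of gap. The push is steady at about 23 N to the fence and 28 N down, so I'm handing in.

```bash
python3 -c "
from bench import manip
print(manip.finish_job())"
```

```text
the job is handed in; nothing more can be done
None
```

The rail lies flat on the bed against the fence and stop batten, held by a steady diagonal push of about 23 N to the fence and 28 N down; the job is handed in, but no verdict was returned.

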